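# Slide the base board under the low stand

### The arm

A 6-joint arm with a two-finger parallel gripper is mounted at the origin on the work surface. World frame = base frame: x ahead of the robot, y to its left, z up, the work surface at z = 0. Lengths are in m, angles in rad, forces in N, time in s.
With the tool pointing down it reaches from about 0.375 to 0.9 m from the base axis. Payload 3.1 kg.
Tool frame: the origin (TCP) lies between the finger pads; the fingertips stand 8 mm ahead of it and the grasp point (between the pads) lies 11 mm behind it; z points along the fingers, y is the line along which they close (so a half turn about z gives the same grasp; the last joint's range is limited). The gripper opens to 87 mm and grips with 3 to 60 N. Pads are 19 mm wide; open, the fingers measure 117 mm over their backs; the gripper's body (75 mm by 190 mm) begins 51 mm behind the grasp point.
Start: joints at [1.012, 0.527, 1.433, -0, 1.181, -0.178], TCP at [0.232, 0.58, 0.231] pointing down, gripper open.
Joint ranges: [-3.08, 3.08], [-0.75, 2.2], [0.22, 2.44], [-1.43, 4.57], [0, 2.65], [-2.85, 2.85]. Speed limits (rad/s): [2.79, 2.79, 3.14, 3.14, 3.14, 3.14].

### API

Orientations are given as a unit quaternion [x, y, z, w].
In Python, from rig import robot, vision, job gives the robot as it stands.
- The arm moves only by the shell command python3 -m handwheel 'ROWS' [OPENING] [FORCE]. ROWS is JSON, a list of rows, each a list of 4 numbers: the shift along the tool's x, y, z as a fraction of full scale, then the turn about the tool's z as a fraction of full scale. A call has 1 to 20 rows; each row is the pose to reach, as a shift and turn from the pose commanded when the call began, along the tool's axes at that moment, turning the shorter way round; what a row does not reach only later rows make up. Full scale, the value 1, is 300 mm for a shift and 2 pi rad for a turn. A row lasts 1/12 s, in which the tool goes at most 41.7 mm and 7.16 degrees, less where a joint would pass 70% of its speed; a pose out of reach is approached as far as the arm can. A call with a number of a shift or a turn outside -1 to 1 is refused whole. A call with a gripper value outside its range is refused whole. OPENING is the opening in per cent of the stroke, from 0 (shut) to 100 (fully open), set as the call begins (- or left out, the last holds). The fingers move at their own pace and stop on an object; FORCE is the grip in N (left out, the last holds). Time passes only in rows, so rows that repeat a pose let the fingers close. It gives the time, the measured TCP pose, the force, the opening and the grip force at its end, in the units of the state.
- robot.get_obs(): the state, without advancing time (a new reading comes with each control period).
- vision.camera(name): name is "scene" or "side" or "wrist"; returns a dict with "frame" (384x512x3 uint8, red, green, blue), "K" (3x3 intrinsics, pixels), "cam_to_world" (4x4, takes a point from camera to world coordinates); the wrist camera has in their place "hand_eye" (4x4, takes a point from camera to tool coordinates, whose origin is the TCP and whose axes are the flange's). Camera axes: x right, y down, z forward; pixel columns grow to the right and rows downward; lengths in m; the calibration is good to about 2 mm. The wrist camera is an equidistant fisheye: a pixel r from the principal point sees the ray r / f radians off the axis. A picture is of the moment at which its call begins: read the wrist's pose just before it. There is no depth.
- job.hand_in(): hands the job in; it is judged then, once.
Trained networks look in the newest picture that a camera, given by its name, has taken for a name from the list of things; names that differ only in an ending like _2 or _b are one class to them, and where a whole thing is asked for, a point or a joint stands for the part that bears it (a point fixed in the world has none). Each returns a list of dicts, best first, with "conf" (0 to 1); they miss things now and then, are a little off and sometimes report something else, mostly with a low value. They report only what shows in the picture. A call takes as long as a camera call.
- vision.look_for(camera, label): "point" ([row, column] in pixels, amid what is visible of it).
- vision.outline_of(camera, label): "mask" (384x512 bool, what is visible of it) and "point" ([row, column] in pixels, amid what is visible of it).
The state is a dict: "time": time; "q": joint angles; "joint_velocities": joint speeds; "joint_torque": joint torques, N m; "position": TCP position; "tool_rot": TCP orientation; "ft_force": force on the tool from outside, world axes, zero at the start; "moment": the same for the moment, N m; "grip_width": finger opening in m; "grip_force": force on a finger pad.
Only numpy, scipy, OpenCV 4.12 (cv2) and the standard library are available. Lean on these libraries where they do the work, as an engineer would, in place of code of your own. Each camera call takes 0.05 s, during which the arm holds its last target. There are 200 camera calls.

### The job

Using only the fingertips, push the loose dark base board over the cardboard into line with the low black stand, then slide it lengthwise through the open front between the stand's legs until it sits square against the rail at the back. Keep the board flat on the cardboard all the time - do not pick it up or tip it - and leave the other pieces where they lie.

Things in the scene. Friction and masses are not known exactly. Their poses are not given: they have to be found in the camera images.
- board: The loose base board: a solid dark-brown wooden rectangle 100 mm long (its x) x 90 mm wide (its y) x 12 mm thick, 0.12 kg, a thin black line round its upper face. Origin at the centre of its underside. Both ends are alike. It lies on cardboard (top 4 mm above the table) on the robot's side of the stand, up to 0.4 rad askew and 50 mm to one side.
- stand: Low black lacquered stand, heavy, immovable: a bridge with a top 85 mm deep (x) x 180 mm long (y), underside 17 mm, upper face 31 mm above the cardboard (end ridges 39 mm). Two legs 20 mm wide, as deep as the top, leave 106 mm clear (y -53 to +53 mm). Origin on the cardboard under the middle of the top; x points through the passage, away from the robot.
- stand_mouth (a point): Middle of the open front of the passage under the stand, on the cardboard, 42.5 mm before the stand's origin (x = -42.5 mm in its frame).
- stand_rail (a point): Middle of the inner face of the rail that closes the back of the passage, on the cardboard (x = +34.5 mm in the stand's frame). With the board against the rail, the board's origin is 50 mm before this point (x = -15.5 mm) and 23 mm of the board still stands out of the mouth.
- fret_long: Bystander: a dark openwork (fretwork) panel 210 x 52 x 8 mm, lying flat. Origin at its underside.
- fret_short: Bystander: a dark openwork panel 150 x 52 x 8 mm, lying flat. Origin at its underside.
- candle_a: Bystander: a small red turned candle stand with black cup, 64 mm across the foot, 112 mm tall, standing. Origin at its underside.
- candle_b: Bystander: a second candle stand, the same as candle_a. Origin at its underside.
- pale_plate: Bystander: a thin bare pale wooden plate 95 x 55 x 7 mm, lying flat. Origin at its underside.
- foot: Bystander: a small carved two-legged foot block 34 x 58 x 30 mm. Origin at its underside.
- brush: Bystander: a hand brush with a long handle, lying flat, about 200 mm long.

How it is judged:
On the way:
1. the board's leading end is under the stand, between the legs, the board flat (x of board in the frame of stand between -0.08 and 0.02 m and y of board in the frame of stand between -0.03 and 0.03 m and angle between board's own z axis and vertical below 0.1 rad), for 0.1 s.
At the end, for the whole second after the job is handed in: The board lies flat and at rest under the stand, between its legs, within 5 mm of touching the back rail and within 0.1 rad of square to the stand (x of board in the frame of stand between -0.0205 and -0.011 m and y of board in the frame of stand between -0.012 and 0.012 m and z of board in the frame of stand between -0.003 and 0.004 m and angle between the x axis of board and the x axis of stand, either way round below 0.1 rad and angle between board's own z axis and vertical below 0.05 rad and linear speed of board below 0.01 m/s).
It fails at once if the board is lifted off the cardboard (its middle more than 8 mm up) (height (world z) of board above 0.012 m).
It fails at once if the board is tipped by more than 0.12 rad (angle between board's own z axis and vertical above 0.12 rad).
It fails at once if the board is pushed with something other than the fingers (contact force between the arm and board above 2 N).
It fails at once if another piece is moved by more than 20 mm (distance of any of fret_long, fret_short, candle_a, candle_b, pale_plate, foot, brush from where it was at the start of the episode above 0.02 m).
It also fails if it takes over 72 s, if anything falls off the work surface, if the arm or the gripper's body presses on something with over 40 N, if the wrist force passes 120 N, or if a joint passes its speed limit or range.

## Working session

There is one attempt and no reset: what is moved stays moved. The work goes in short steps, Python scripts to look and compute and a shell command to move; the robot and the scene stay as the last step left them, time stands still between calls to the robot, and variables do not carry over. Pictures are saved under pics/ and viewed, at most 10 in all, crops included, and the job is handed in when it is done.

```bash
mkdir -p pics; ls
cat > h.py <<'E'
import numpy as np, cv2
from rig import robot, vision, job
from scipy.spatial.transform import Rotation as R
def ray_plane(c, px, z):  # px: Nx2 (col,row)
    px=np.atleast_2d(px).astype(float)
    d=np.c_[px,np.ones(len(px))]@np.linalg.inv(c["K"]).T
    T=np.array(c["cam_to_world"]); d=d@T[:3,:3].T; o=T[:3,3]
    return (o+d*((z-o[2])/d[:,2])[:,None])[:,:2]
def proj(c,P):
    T=np.linalg.inv(np.array(c["cam_to_world"])); p=np.atleast_2d(P)@T[:3,:3].T+T[:3,3]
    q=p@np.array(c["K"]).T; return q[:,:2]/q[:,2:]
E
python3 - <<'E'
from h import *
o=robot.get_obs(); print(o["position"],o["tool_rot"],R.from_quat(o["tool_rot"]).as_matrix().round(3).tolist(), o["time"])
ims=[]
for n in ("scene","side"):
    c=vision.camera(n); cv2.imwrite(f"pics/{n}0.png",cv2.cvtColor(c["frame"],cv2.COLOR_RGB2BGR))
    print(n,np.array(c["cam_to_world"])[:3,3], np.array(c["K"])[0,0])
    for l,z in (("board",.016),("stand",.035),("foot",.02),("pale_plate",.01),("candle_a",.05),("fret_long",.01),("fret_short",.01),("brush",.02)):
        for r in vision.look_for(n,l)[:2]:
            p=r["point"]; print(l,round(r["conf"],2),np.round(p),ray_plane(c,[p[1],p[0]],z).round(3))
E
```

```text
pics
[0.23131299 0.57986124 0.22956332] [ 1.88762489e-01  9.82022175e-01 -1.00851505e-03 -3.91753798e-04] [[-0.929, 0.371, -0.001], [0.371, 0.929, -0.002], [0.0, -0.002, -1.0]] 0.0
scene [ 1.26076507 -0.12270459  0.9385608 ] 420.5028918134383
board 0.64 [191. 214.] [[ 0.538 -0.112]]
stand 0.61 [249. 122.] [[ 0.684 -0.356]]
stand 0.58 [226. 226.] [[ 0.671 -0.096]]
foot 0.51 [171. 304.] [[0.521 0.151]]
pale_plate 0.64 [194. 132.] [[ 0.496 -0.334]]
pale_plate 0.64 [259. 266.] [[ 0.77  -0.013]]
candle_a 0.97 [257. 269.] [[ 0.786 -0.011]]
candle_a 0.79 [261. 202.] [[ 0.766 -0.167]]
fret_long 0.88 [225. 301.] [[0.69  0.099]]
fret_short 0.63 [238. 156.] [[ 0.652 -0.276]]
brush 0.58 [247. 124.] [[ 0.67  -0.355]]
side [ 0.27215849 -0.6557214   0.78082499] 428.9697872969399
board 0.81 [243. 246.] [[ 0.528 -0.117]]
stand 0.74 [173. 208.] [[0.529 0.116]]
stand 0.71 [215. 296.] [[ 0.661 -0.105]]
foot 0.78 [172. 206.] [[0.531 0.137]]
pale_plate 0.66 [334. 278.] [[ 0.491 -0.336]]
candle_a 0.86 [174. 316.] [[ 0.766 -0.019]]
candle_a 0.78 [226. 348.] [[ 0.741 -0.195]]
fret_long 0.81 [169. 262.] [[0.672 0.095]]
fret_short 0.85 [280. 333.] [[ 0.652 -0.28 ]]
brush 0.87 [307. 364.] [[ 0.669 -0.363]]
```

View pics/scene0.png

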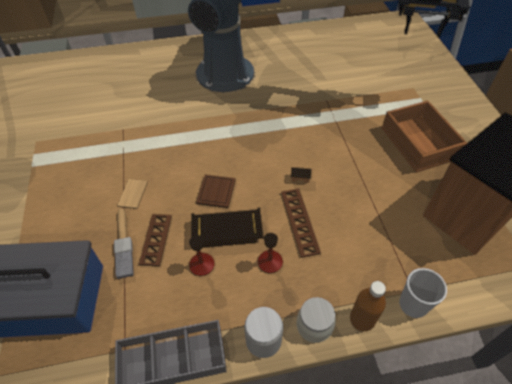

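View pics/side0.png

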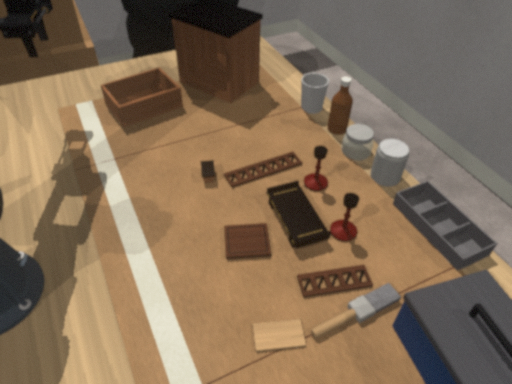

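The scene view shows the board at about (215,190), the stand at (227,228), the candles behind it at (200,262) and (270,258), and the frets to either side. The side view shows the board at (247,241) and the stand at (297,213), with clear space on the robot's side. Next I'll fit the poses.

```bash
cat >> h.py <<'E'
from scipy.optimize import minimize
def near(c,n,l,z,guess):
    rs=vision.outline_of(n,l); best=None
    for r in rs:
        p=r["point"]; d=np.linalg.norm(ray_plane(c,[p[1],p[0]],z)[0]-guess)
        if d<.06 and (best is None or r["conf"]>best["conf"]): best=r
    return best
def sil(c,p,L,W,z0,z1,s=4):
    co,si=np.cos(p[2]),np.sin(p[2])
    P=[[p[0]+co*a-si*b,p[1]+si*a+co*b,z] for a in(-L/2,L/2) for b in(-W/2,W/2) for z in(z0,z1)]
    return cv2.convexHull(((proj(c,P)+.5)*s).astype(np.float32))
def fit(views,p0,L,W,z0,z1,s=4):
    ms=[(c,cv2.resize(m.astype(np.uint8),None,fx=s,fy=s,interpolation=cv2.INTER_NEAREST)) for c,m in views]
    def cost(p):
        t=0
        for c,m in ms:
            k=np.zeros_like(m); cv2.fillConvexPoly(k,np.round(sil(c,p,L,W,z0,z1,s)*16).astype(np.int32),1,shift=4)
            t+=1-(k&m).sum()/(k|m).sum()
        return t/len(ms)
    best=min((minimize(cost,np.array(p0)+[0,0,d],method="Nelder-Mead",options=dict(initial_simplex=np.array(p0)+[0,0,d]+np.array([[0,0,0],[.01,0,0],[0,.01,0],[0,0,.1]]),xatol=1e-4,fatol=1e-4)) for d in(-.3,0,.3)),key=lambda r:r.fun)
    return best.x,best.fun
def measure(l,g,dims,zl):
    vs=[]
    for n in("scene","side"):
        c=vision.camera(n); r=near(c,n,l,zl,np.array(g[:2]))
        if r is None: print("miss",n,l); continue
        vs.append((c,r["mask"])); p,f=fit(vs[-1:],g,*dims); print(l,n,round(r["conf"],2),p.round(4),round(f,3))
    p,f=fit(vs,g,*dims); print(l,"both",p.round(4),round(f,3)); return p
BD=(.1,.09,.004,.016); SD=(.085,.18,.004,.039)
E
python3 - <<'E'
from h import *
b=measure("board",[.535,-.113,0],BD,.016)
s=measure("stand",[.665,-.10,0],SD,.035)
c,si=np.cos(s[2]),np.sin(s[2]); d=b[:2]-s[:2]
print("board in stand",c*d[0]+si*d[1],-si*d[0]+c*d[1],b[2]-s[2])
for n in("scene","side"):
    cam=vision.camera(n); im=cv2.cvtColor(cam["frame"],cv2.COLOR_RGB2BGR); im=cv2.resize(im,None,fx=4,fy=4,interpolation=cv2.INTER_CUBIC)
    for p,D in((b,BD),(s,SD)): cv2.polylines(im,[sil(cam,p,*D).astype(np.int32)],True,(0,255,0),1)
    q=(proj(cam,[.6,-.1,.02])[0]*4).astype(int); cv2.imwrite(f"pics/{n}1.png",im[max(q[1]-250,0):q[1]+250,q[0]-300:q[0]+300])
E
```

```text
miss scene board
board side 0.96 [ 0.5314 -0.107  -0.343 ] 0.064
board both [ 0.5314 -0.107  -0.343 ] 0.064
stand scene 0.98 [ 0.6664 -0.0955 -0.0979] 0.107
stand side 0.76 [ 0.6688 -0.088  -0.1106] 0.116
stand both [ 0.6667 -0.0943 -0.1069] 0.119
board in stand -0.13310487464129944 -0.02704600756677832 -0.2360731752863919
```

```bash
python3 -c "
import cv2,numpy as np
a=cv2.imread('pics/scene1.png');b=cv2.imread('pics/side1.png')
cv2.imwrite('pics/both1.png',cv2.resize(np.hstack([a[:,60:540],b[:,60:540]]),(800,416)))"
```

```text
(no output)
```

View pics/both1.png

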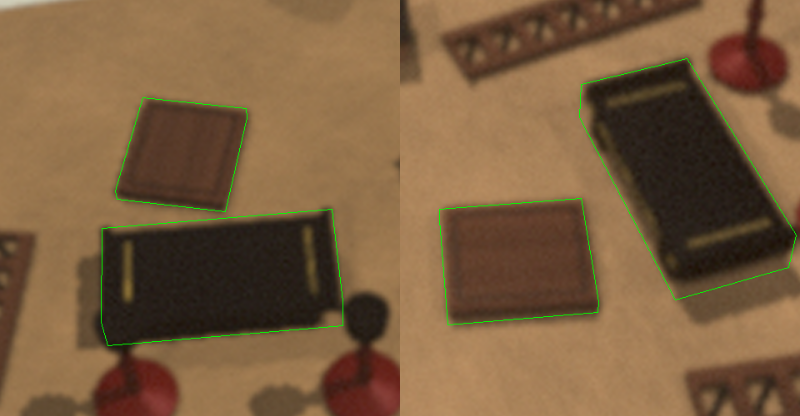

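The overlay shows the board outline fits well. The stand outline is too large at its ends, because the legs are inset under an overhanging top. I'll refine the stand with a union model.

```bash
cat >> h.py <<'E'
SP=[(-.0425,.0425,-.09,.09,.021,.035),(-.0425,.0425,-.09,-.08,.03,.043),(-.0425,.0425,.08,.09,.03,.043),(-.0425,.0425,-.073,-.053,.004,.022),(-.0425,.0425,.053,.073,.004,.022)]
def parts(c,p,s=4):
    co,si=np.cos(p[2]),np.sin(p[2])
    for a0,a1,b0,b1,z0,z1 in SP:
        P=[[p[0]+co*a-si*b,p[1]+si*a+co*b,z] for a in(a0,a1) for b in(b0,b1) for z in(z0,z1)]
        yield cv2.convexHull(((proj(c,P)+.5)*s).astype(np.float32))
def fitstand(views,p0,s=4):
    ms=[(c,cv2.resize(m.astype(np.uint8),None,fx=s,fy=s,interpolation=cv2.INTER_NEAREST),cv2.resize(i.astype(np.uint8),None,fx=s,fy=s,interpolation=cv2.INTER_NEAREST)) for c,m,i in views]
    def cost(p):
        t=0
        for c,m,ig in ms:
            k=np.zeros_like(m)
            for h in parts(c,p,s): cv2.fillConvexPoly(k,np.round(h*16).astype(np.int32),1,shift=4)
            t+=((k^m)&(1-ig)).sum()/m.sum()
        return t/len(ms)
    r=minimize(cost,p0,method="Nelder-Mead",options=dict(initial_simplex=np.array(p0)+np.array([[0,0,0],[.01,0,0],[0,.01,0],[0,0,.1]]),xatol=1e-4,fatol=1e-4))
    return r.x,r.fun
E
python3 - <<'E'
from h import *
vs=[];ims=[]
for n in("scene","side"):
    c=vision.camera(n); ig=np.zeros((384,512),bool)
    for r in vision.outline_of(n,"candle_a"):
        if r["conf"]>.4: ig|=r["mask"]
    ig=cv2.dilate(ig.astype(np.uint8),np.ones((3,3)))
    # own mask: dark pixels near the stand, joined with network's
    r=near(c,n,"stand",.035,np.array([.667,-.094]))
    m=r["mask"]; vs.append((c,m,ig)); print(n,r["conf"],fitstand(vs[-1:],[.667,-.094,-.1]))
    r2=near(c,n,"board",.016,np.array([.531,-.107]))
    if r2: print("board",n,fit([(c,r2["mask"])],[.531,-.107,-.34],*BD))
s,f=fitstand(vs,[.667,-.094,-.1]); print(s,f)
for (c,m,ig),n in zip(vs,"ab"):
    im=cv2.resize(cv2.cvtColor(c["frame"],cv2.COLOR_RGB2BGR),None,fx=6,fy=6,interpolation=cv2.INTER_CUBIC)
    for h in parts(c,s,6): cv2.polylines(im,[h.astype(np.int32)],True,(0,255,0),1)
    cs,_=cv2.findContours(cv2.resize(m.astype(np.uint8),None,fx=6,fy=6,interpolation=cv2.INTER_NEAREST),cv2.RETR_EXTERNAL,cv2.CHAIN_APPROX_NONE); cv2.drawContours(im,cs,-1,(0,0,255),1)
    q=(proj(c,[.66,-.095,.02])[0]*6).astype(int); ims.append(im[q[1]-250:q[1]+250,q[0]-260:q[0]+260])
cv2.imwrite("pics/st.png",cv2.resize(np.hstack(ims),(800,384)))
E
```

```text
scene 0.75 (array([ 0.66977253, -0.09571967, -0.09944635]), np.float64(0.07003424657534246))
board scene (array([ 0.53170776, -0.10410788, -0.36719031]), np.float64(0.051121605667060255))
side 0.78 (array([ 0.66829861, -0.09549776, -0.10173558]), np.float64(0.05424926191480388))
board side (array([ 0.53311772, -0.10655759, -0.35281454]), np.float64(0.05477600667806182))
[ 0.66841817 -0.09533342 -0.10166776] 0.06366858072909143
```

View pics/st.png

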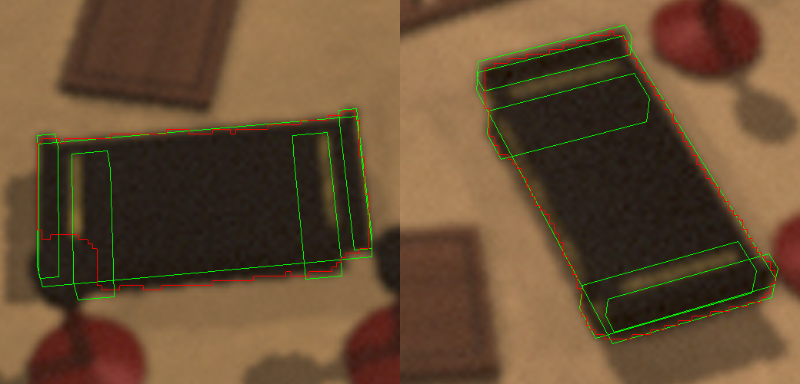

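The stand fits at (0.669, -0.0955, yaw -0.101). In its frame the board is at x -0.135, y -0.024, yaw -0.257. My plan has two pushes:
1. Push the board's -y side with both fingers lined up on the stand, which also squares the board.
2. Push its rear end in the same way.

```bash
cat >> h.py <<'E'
S=np.array([.669,-.0955,-.101])
def rel(p):
    c,s=np.cos(S[2]),np.sin(S[2]); d=np.array(p[:2])-S[:2]; return np.array([c*d[0]+s*d[1],-s*d[0]+c*d[1]])
def tool():
    o=robot.get_obs(); M=R.from_quat(o["tool_rot"]).as_matrix(); p=np.array(o["position"])
    print("t",round(o["time"],2),"tcp in stand",rel(p).round(4),"z",p[2].round(4),"tool y yaw-stand deg",np.degrees(np.arctan2(M[1,1],M[0,1])-S[2]).round(2),"w",round(o["grip_width"],4),"F",np.round(o["ft_force"],1))
    return p,M
def goto(x,y,z,yawdeg):  # target in stand frame -> fractions
    p,M=tool(); c,s=np.cos(S[2]),np.sin(S[2])
    t=np.array([S[0]+c*x-s*y,S[1]+s*x+c*y,z]); d=M.T@(t-p)/.3
    cur=np.degrees(np.arctan2(M[1,1],M[0,1])-S[2]); tr=-((yawdeg-cur+180)%360-180)/360
    print("row",d.round(4),round(tr,4))
E
python3 -m handwheel '[[-0.9,-0.98,0,0.1],[-0.9,-0.98,0,0.2],[-0.9,-0.98,0,0.2],[-0.9,-0.98,0,0.2],[-0.9,-0.98,0,0.2],[-0.9,-0.98,0,0.2],[-0.9,-0.98,0,0.2],[-0.9,-0.98,0,0.2],[-0.9,-0.98,0,0.2],[-0.9,-0.98,0,0.2],[-0.9,-0.98,0,0.2],[-0.9,-0.98,0,0.2],[-0.9,-0.98,0,0.2]]' 69
python3 -c "
from h import *
goto(-.135,-.115,.08,0)"
```

```text
time: 2.88
position: [0.3733, 0.2077, 0.2307]
tool_rot: [0.73, 0.684, 0.0, -0.0]
ft_force: [0.4, -0.1, 0.1]
grip_width: 0.0601
grip_force: 0.0
t 2.88 tcp in stand [-0.3247  0.2718] z 0.2307 tool y yaw-stand deg 2.09 w 0.0601 F [ 0.4 -0.1  0.1]
row [-1.3119  0.5851  0.5015] 0.0058
```

```bash
python3 -m handwheel '[[-1,0.45,0,0.006],[-1,0.45,0,0.006],[-1,0.45,0,0.006],[-1,0.45,0,0.006],[-1,0.45,0,0.006],[-1,0.45,0,0.006],[-1,0.45,0,0.006],[-1,0.45,0,0.006],[-1,0.45,0,0.006],[-1,0.45,0,0.006],[-1,0.45,0,0.006]]'
python3 -c "
from h import *
goto(-.135,-.115,.05,0)"
```

```text
time: 3.8
position: [0.4879, -0.099, 0.2301]
tool_rot: [0.742, 0.67, -0.0, -0.001]
ft_force: [0.4, 0.9, 1.3]
grip_width: 0.0603
grip_force: 0.0
t 3.8 tcp in stand [-0.1798 -0.0218] z 0.2301 tool y yaw-stand deg -0.01 w 0.0603 F [0.4 0.9 1.3]
row [-0.3115  0.1505  0.5996] -0.0
```

```bash
python3 -m handwheel '[[-0.31,0.15,0,0],[-0.31,0.15,0,0],[-0.31,0.15,0,0],[-0.31,0.15,0.2,0],[-0.31,0.15,0.35,0],[-0.31,0.15,0.5,0],[-0.31,0.15,0.6,0],[-0.31,0.15,0.65,0],[-0.31,0.15,0.68,0],[-0.31,0.15,0.7,0],[-0.31,0.15,0.71,0],[-0.31,0.15,0.71,0],[-0.31,0.15,0.71,0]]'
python3 -c "
from h import *
goto(-.135,-.055,.016,0)"
```

```text
time: 4.88
position: [0.5249, -0.1983, 0.0193]
tool_rot: [0.742, 0.67, 0.0, 0.002]
ft_force: [1.2, 0.4, 1.2]
grip_width: 0.0602
grip_force: 0.0
t 4.88 tcp in stand [-0.133  -0.1168] z 0.0193 tool y yaw-stand deg -0.08 w 0.0602 F [1.2 0.4 1.2]
row [ 0.2059 -0.0071  0.0108] -0.0002
```

```bash
python3 -m handwheel '[[0,-0.007,0.01,0],[0.02,-0.007,0.01,0],[0.04,-0.007,0.01,0],[0.06,-0.007,0.01,0],[0.07,-0.007,0.01,0],[0.08,-0.007,0.01,0],[0.09,-0.007,0.01,0],[0.1,-0.007,0.01,0],[0.11,-0.007,0.01,0],[0.12,-0.007,0.01,0],[0.13,-0.007,0.01,0],[0.14,-0.007,0.01,0],[0.15,-0.007,0.01,0],[0.16,-0.007,0.01,0],[0.17,-0.007,0.01,0],[0.178,-0.007,0.01,0],[0.184,-0.007,0.01,0],[0.188,-0.007,0.01,0],[0.19,-0.007,0.01,0],[0.19,-0.007,0.01,0]]'
cat >> h.py <<'E'
def board(g,name=None):
    vs=[]
    for n in("scene","side"):
        c=vision.camera(n); r=near(c,n,"board",.016,np.array(g[:2]))
        if name: cv2.imwrite(f"pics/{name}_{n}.png",cv2.cvtColor(c["frame"],cv2.COLOR_RGB2BGR))
        if r is None: print("miss",n); continue
        vs.append((c,r["mask"])); p,f=fit(vs[-1:],g,*BD); print(n,round(r["conf"],2),rel(p).round(4),round(p[2]-S[2],3),round(f,3))
E
python3 -c "
from h import *
tool(); board([.536,-.085,-.1],'p1')"
```

```text
time: 6.55
position: [0.5273, -0.1409, 0.0145]
tool_rot: [0.743, 0.67, -0.0, -0.0]
ft_force: [-0.6, 0.2, 0.8]
grip_width: 0.0599
grip_force: 0.0
t 6.55 tcp in stand [-0.1364 -0.0595] z 0.0145 tool y yaw-stand deg -0.13 w 0.0599 F [-0.6  0.2  0.8]
scene 0.92 [-0.1466  0.0054] -0.099 0.196
side 0.5 [-0.143  -0.0048] -0.119 0.866
```

```bash
python3 -c "
import cv2,numpy as np
a=cv2.imread('pics/p1_scene.png')[140:290,130:330];b=cv2.imread('pics/p1_side.png')[150:300,180:380]
cv2.imwrite('pics/p1.png',cv2.resize(np.hstack([a,b]),(800,300),interpolation=cv2.INTER_CUBIC))"
```

```text
(no output)
```

View pics/p1.png

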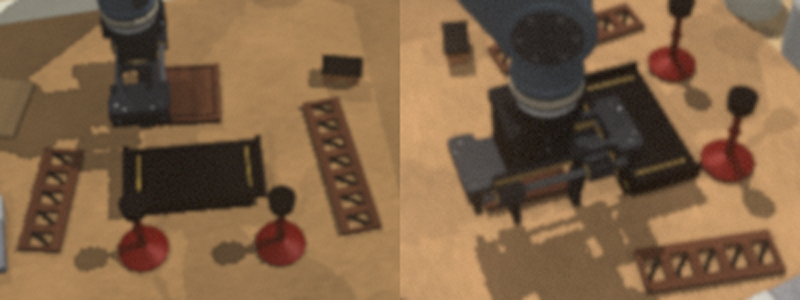

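The fingers are on the board's side, with the board about square at crop (195,93). I'll retreat, go behind the board and measure it unobstructed.

```bash
python3 -m handwheel '[[-0.05,0,0,0],[-0.1,0,-0.05,0],[-0.1,0,-0.2,0],[-0.1,0,-0.35,0],[0,-0.15,-0.4,-0.01],[0.1,-0.25,-0.4,-0.03],[0.2,-0.35,-0.4,-0.05],[0.2,-0.4,-0.4,-0.07],[0.2,-0.45,-0.4,-0.09],[0.2,-0.45,-0.4,-0.11],[0.2,-0.45,-0.4,-0.13],[0.2,-0.45,-0.4,-0.15],[0.2,-0.45,-0.4,-0.17],[0.2,-0.45,-0.4,-0.19],[0.2,-0.45,-0.4,-0.21],[0.2,-0.45,-0.4,-0.23],[0.2,-0.45,-0.4,-0.25],[0.2,-0.45,-0.4,-0.25]]'
python3 -c "
from h import *
board([.536,-.085,-.1],'p2'); goto(-.23,0,.016,90)"
```

```text
time: 8.25
position: [0.3991, -0.0675, 0.1346]
tool_rot: [0.05, 0.999, 0.0, -0.0]
ft_force: [0.0, -0.2, -0.3]
grip_width: 0.0602
grip_force: 0.0
scene 0.72 [-0.1477 -0.0015] -0.027 0.058
side 0.82 [-0.1468 -0.0026] -0.018 0.046
t 8.45 tcp in stand [-0.2712  0.0007] z 0.1345 tool y yaw-stand deg 89.73 w 0.0597 F [0.6 0.  0.2]
row [-0.1374 -0.0016  0.3951] -0.0008
```

The board is at (-0.147, -0.002) with yaw about -0.02, so it's lined up. Next I'll lower the fingers behind it and push forward.

```bash
python3 -m handwheel '[[-0.13,-0.006,0,-0.001],[-0.137,-0.008,0.1,-0.001],[-0.137,-0.008,0.2,-0.001],[-0.137,-0.008,0.3,-0.001],[-0.137,-0.008,0.36,-0.001],[-0.137,-0.008,0.385,-0.001],[-0.137,-0.008,0.396,-0.001],[-0.137,-0.008,0.396,-0.001],[-0.137,-0.008,0.396,-0.001]]'
python3 -c "
from h import *
goto(-.115,-.002,.015,90)"
```

```text
time: 9.2
position: [0.4405, -0.0744, 0.0164]
tool_rot: [0.049, 0.999, -0.0, 0.001]
ft_force: [-0.6, 0.7, 0.3]
grip_width: 0.0595
grip_force: 0.0
t 9.2 tcp in stand [-0.2295 -0.002 ] z 0.0164 tool y yaw-stand deg 90.2 w 0.0595 F [-0.6  0.7  0.3]
row [-0.3816 -0.0013  0.0053] 0.0006
```

```bash
python3 -m handwheel '[[-0.03,0,0,0],[-0.06,0,0,0],[-0.08,0,0,0],[-0.1,0,0,0],[-0.12,0,0,0],[-0.14,0,0,0],[-0.16,0,0,0],[-0.18,0,0,0],[-0.2,0,0,0],[-0.22,0,0,0],[-0.24,0,0,0],[-0.26,0,0,0],[-0.28,0,0,0],[-0.3,0,0,0],[-0.315,0,0,0],[-0.325,0,0,0],[-0.33,0,0,0],[-0.33,0,0,0]]'
python3 -c "
from h import *
board([.57,-.085,-.1],'p3'); goto(-.075,-.002,.015,90)"
```

```text
time: 10.7
position: [0.539, -0.0839, 0.0158]
tool_rot: [0.049, 0.999, -0.0, 0.0]
ft_force: [-0.2, 0.7, -0.1]
grip_width: 0.06
grip_force: 0.0
scene 0.83 [-0.115   0.0005] 0.035 0.448
side 0.86 [-0.0699 -0.0011] 0.052 0.774
t 10.9 tcp in stand [-0.1311 -0.0015] z 0.0158 tool y yaw-stand deg 90.22 w 0.0602 F [ 0.3 -0.2  0. ]
row [-0.187  -0.0025  0.0026] 0.0006
```

```bash
python3 -m handwheel '[[-0.01,0,0.003,0],[-0.03,0,0.003,0],[-0.05,0,0.003,0],[-0.07,0,0.003,0],[-0.09,0,0.003,0],[-0.11,0,0.003,0],[-0.125,0,0.003,0],[-0.135,0,0.003,0],[-0.145,0,0.003,0],[-0.15,0,0.003,0],[-0.155,0,0.003,0],[-0.158,0,0.003,0],[-0.16,0,0.003,0],[-0.16,0,0.003,0]]'
python3 -c "
from h import *
goto(-.075,-.002,.015,90)
for n in('scene','side'):
    c=vision.camera(n); q=proj(c,[.63,-.095,.02])[0].astype(int); cv2.imwrite(f'pics/p4{n}.png',cv2.cvtColor(c['frame'],cv2.COLOR_RGB2BGR)[q[1]-75:q[1]+75,q[0]-100:q[0]+100])
cv2.imwrite('pics/p4.png',cv2.resize(np.hstack([cv2.imread('pics/p4scene.png'),cv2.imread('pics/p4side.png')]),(800,300),interpolation=cv2.INTER_CUBIC))"
```

```text
time: 12.07
position: [0.5864, -0.0884, 0.0148]
tool_rot: [0.049, 0.999, 0.0, 0.0]
ft_force: [-0.6, 0.7, 0.5]
grip_width: 0.0599
grip_force: 0.2
t 12.07 tcp in stand [-0.0829 -0.0013] z 0.0148 tool y yaw-stand deg 90.22 w 0.0599 F [-0.6  0.7  0.5]
row [-0.0264 -0.0025 -0.0005] 0.0006
```

View pics/p4.png

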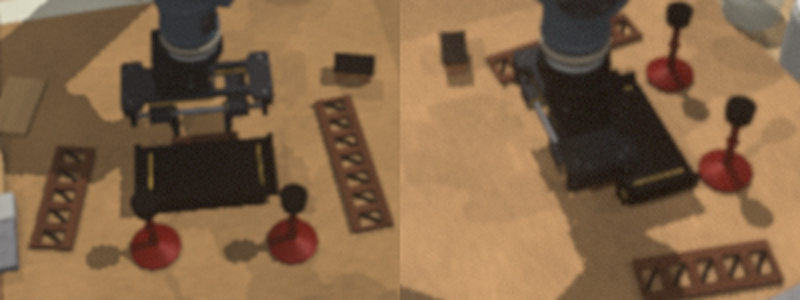

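The board has gone into the mouth, with its rear strip visible at crop (205,130) between the fingertips. I'll nudge it on until the force shows the rail.

```bash
python3 -m handwheel '[[-0.005,0,0,0],[-0.01,0,0,0],[-0.015,0,0,0],[-0.018,0,0,0],[-0.02,0,0,0],[-0.02,0,0,0]]'
python3 -m handwheel '[[-0.003,0,0,0],[-0.006,0,0,0],[-0.006,0,0,0]]'
python3 -c "
from h import *
tool()"
```

```text
time: 12.67
position: [0.5895, -0.0885, 0.0147]
tool_rot: [0.048, 0.999, 0.0, -0.003]
ft_force: [-6.8, 0.1, 4.8]
grip_width: 0.06
grip_force: 3.1
time: 12.92
position: [0.5896, -0.0884, 0.0146]
tool_rot: [0.048, 0.999, 0.001, -0.005]
ft_force: [-9.0, -1.7, 6.7]
grip_width: 0.06
grip_force: 4.4
t 12.92 tcp in stand [-0.0797 -0.001 ] z 0.0146 tool y yaw-stand deg 90.24 w 0.06 F [-9.  -1.7  6.7]
```

Force is rising, so the board is probably on the rail. I'll back off and check the pose unobstructed.

```bash
python3 -m handwheel '[[0.02,0,0,0],[0.06,0,0,0],[0.15,0,-0.02,0],[0.25,0,-0.15,0],[0.35,0,-0.3,0],[0.45,0,-0.4,0],[0.5,0,-0.5,0],[0.6,0,-0.5,0],[0.6,0,-0.5,0],[0.6,0,-0.5,0],[0.6,0,-0.5,0]]'
python3 - <<'E'
from h import *
tool(); ims=[]
c0=lambda x,y,z:[S[0]+np.cos(S[2])*x-np.sin(S[2])*y,S[1]+np.sin(S[2])*x+np.cos(S[2])*y,z]
for n in("scene","side"):
    c=vision.camera(n)
    for r in vision.outline_of(n,"board")[:2]:
        m=r["mask"]; 
        if m.sum()<20: continue
        p=ray_plane(c,np.argwhere(m)[:,::-1],.016); q=np.array([rel(a) for a in p])
        print(n,round(r["conf"],2),m.sum(),"x",np.percentile(q[:,0],[1,50,99]).round(4),"y",np.percentile(q[:,1],[1,99]).round(4))
    s=8; im=cv2.resize(cv2.cvtColor(c["frame"],cv2.COLOR_RGB2BGR),None,fx=s,fy=s,interpolation=cv2.INTER_CUBIC)
    P=proj(c,[c0(-.0655,-.045,.016),c0(-.0655,.045,.016),c0(-.0425,.045,.016),c0(-.0425,-.045,.016)])
    cv2.polylines(im,[((P+.5)*s).astype(np.int32)],True,(0,255,0),1)
    q=(proj(c,c0(-.05,0,.02))[0]*s).astype(int); ims.append(im[q[1]-300:q[1]+300,q[0]-400:q[0]+400])
cv2.imwrite("pics/p5.png",cv2.resize(np.hstack(ims),(800,300),interpolation=cv2.INTER_AREA))
E
```

```text
time: 13.83
position: [0.4164, -0.0724, 0.1653]
tool_rot: [0.049, 0.999, -0.001, 0.002]
ft_force: [0.1, -0.4, -0.0]
grip_width: 0.06
grip_force: 0.0
t 13.83 tcp in stand [-0.2537 -0.0025] z 0.1653 tool y yaw-stand deg 90.2 w 0.06 F [ 0.1 -0.4 -0. ]
scene 0.67 100 x [-0.0693 -0.063  -0.058 ] y [-0.0443  0.0412]
scene 0.67 602 x [0.0224 0.0915 0.1288] y [0.0748 0.1303]
side 0.65 410 x [-0.0704 -0.0556 -0.0408] y [-0.0525  0.0431]
```

View pics/p5.png

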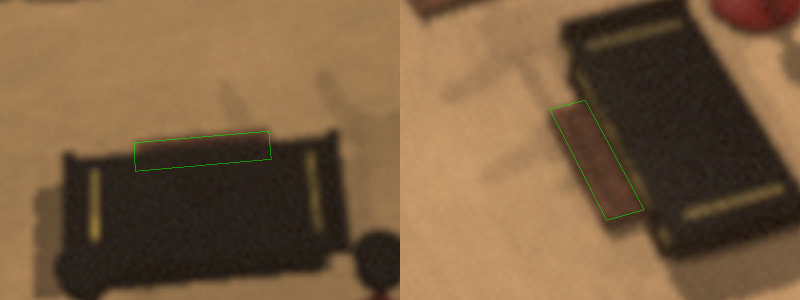

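The board protrudes squarely. Its rear edge measures about 3–4 mm behind nominal, which is inside tolerance but close to the limit. I'll push again, more firmly, to see whether it moves.

```bash
python3 -m handwheel '[[-0.05,0,0.1,0],[-0.15,0,0.25,0],[-0.25,0,0.4,0],[-0.35,0,0.47,0],[-0.45,0,0.49,0],[-0.5,0,0.493,0],[-0.53,0,0.493,0],[-0.55,0,0.493,0],[-0.56,0,0.493,0],[-0.57,0,0.493,0],[-0.575,0,0.493,0],[-0.575,0,0.493,0]]'
python3 -m handwheel '[[-0.003,0,0,0],[-0.006,0,0,0],[-0.009,0,0,0],[-0.012,0,0,0],[-0.015,0,0,0],[-0.015,0,0,0]]'
python3 -c "
from h import *
tool()"
python3 -m handwheel '[[-0.003,0,0,0],[-0.006,0,0,0],[-0.009,0,0,0],[-0.012,0,0,0],[-0.015,0,0,0],[-0.015,0,0,0]]'
python3 -c "
from h import *
tool()"
```

```text
time: 15.03
position: [0.5862, -0.0884, 0.0176]
tool_rot: [0.049, 0.999, -0.0, 0.0]
ft_force: [-0.2, -0.9, 1.5]
grip_width: 0.0603
grip_force: 0.0
time: 15.53
position: [0.5894, -0.0886, 0.0168]
tool_rot: [0.049, 0.999, 0.0, -0.002]
ft_force: [-4.8, -1.0, 4.0]
grip_width: 0.06
grip_force: 2.0
t 15.53 tcp in stand [-0.0799 -0.0011] z 0.0168 tool y yaw-stand deg 90.22 w 0.06 F [-4.8 -1.   4. ]
time: 16.03
position: [0.5897, -0.0884, 0.0165]
tool_rot: [0.048, 0.999, 0.001, -0.006]
ft_force: [-11.2, -1.1, 8.6]
grip_width: 0.0596
grip_force: 5.6
t 16.03 tcp in stand [-0.0796 -0.0009] z 0.0165 tool y yaw-stand deg 90.25 w 0.0596 F [-11.2  -1.1   8.6]
```

The contact doesn't yield at 11 N, at the same position as before. The finger offset seen in the side push (about 12.5 mm) puts the board at x about -0.017, so it's seated. I'll retreat and hand in.

```bash
python3 -m handwheel '[[0.015,0,0,0],[0.03,0,0,0],[0.08,0,0,0],[0.15,0,0,0],[0.25,0,-0.1,0],[0.35,0,-0.25,0],[0.4,0,-0.4,0],[0.4,0,-0.4,0],[0.4,0,-0.4,0],[0.4,0,-0.4,0]]'
python3 - <<'E'
from h import *
for n in("scene","side"):
    c=vision.camera(n)
    for r in vision.outline_of(n,"board")[:3]:
        q=np.array([rel(a) for a in ray_plane(c,np.argwhere(r["mask"])[:,::-1],.016)])
        print(n,round(r["conf"],2),len(q),"x",np.percentile(q[:,0],[3,50]).round(4),"y",np.percentile(q[:,1],[1,99]).round(4))
        b=[(q[(q[:,1]>a)&(q[:,1]<a+.02),0]) for a in(-.04,-.02,0,.02)]; print([round(i.min(),4) for i in b if len(i)])
E
```

```text
time: 16.87
position: [0.4778, -0.0783, 0.1383]
tool_rot: [0.049, 0.999, -0.001, 0.003]
ft_force: [0.7, -0.5, -0.6]
grip_width: 0.0601
grip_force: 0.0
scene 0.65 94 x [-0.0676 -0.0628] y [-0.0393  0.0414]
[np.float64(-0.0679), np.float64(-0.0673), np.float64(-0.0675), np.float64(-0.0679)]
scene 0.44 663 x [0.027  0.0913] y [0.0725 0.1297]
[]
side 0.57 395 x [-0.0701 -0.056 ] y [-0.0518  0.0418]
[np.float64(-0.0706), np.float64(-0.0704), np.float64(-0.0703), np.float64(-0.0701)]
```

Both views show the rear edge square, at about -0.066 to -0.068 once the visible rear face in the side view is allowed for. That matches the nominal -0.0655.

```bash
python3 -c "
from rig import job
print(job.hand_in())"
```

```text
the job is handed in; nothing more can be done
None
```

I pushed the board flat into the stand until it stopped hard against what I take to be the back rail; in the last pictures it sits square, and I've handed the job in (about 17 s on the robot's clock, no verdict returned).

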